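# Join two soap layers in a ratchet clamp and keep the squeeze

### The arm

A 6-joint arm with a two-finger parallel gripper is mounted at the origin on a cart in front of the work surface, level with it; the furniture and walls round the work are solid. World frame = base frame: x ahead of the robot, y to its left, z up, the work surface at z = 0. Lengths are in m, angles in rad, forces in N, time in s.
With the tool pointing down it reaches from about 0.425 to 0.95 m from the base axis. Payload 3.5 kg.
Tool frame: the origin (TCP) lies between the finger pads; the fingertips stand 22 mm ahead of it and the grasp point (between the pads) lies 3 mm ahead of it (ctrl.nose_length is the z of the fingertips in the tool frame, in m); z points along the fingers, y is the line along which they close (so a half turn about z gives the same grasp; the last joint's range is limited). The gripper opens to 85 mm and grips with 20 to 120 N. Pads are 22 mm wide; open, the fingers measure 114 mm over their backs; the gripper's body (76 mm by 85 mm) begins 54 mm behind the grasp point. The pads swing forward as they close: fully open they stand 13 mm farther back than shut.
Start: joints at [1.058, 0.286, 1.577, -0, 1.279, -0.15], TCP at [0.24, 0.631, 0.253] pointing down, gripper open.
Joint ranges: [-2.77, 2.77], [-0.9, 2.22], [0.21, 2.48], [-1.53, 4.67], [0.24, 2.81], [-2.84, 2.84]. Speed limits (rad/s): [2.79, 2.79, 3.14, 3.14, 3.14, 3.14].

### API

Orientations are given as a unit quaternion [x, y, z, w].
In Python, from plant import ctrl gives the robot as it stands. The module is installed in compiled form; this text tells all that it offers.
- The arm moves only by the tool send_rows, never from a script. Its argument "rows" is text: rows parted by semicolons, each of 7 numbers parted by spaces: the turn, a rotation vector about the tool's x, y, z in degrees, then the shift along the tool's x, y, z in mm, then the opening, from -1 (shut) to 1 (fully open). A call has 1 to 8 rows; each row is the pose to reach, as a shift and turn from the pose commanded when the call began, along the tool's axes at that moment; what a row does not reach only later rows make up. A row lasts 1/8 s, in which the tool goes at most 62.5 mm and 10.7 degrees, less where a joint would pass 70% of its speed; a pose out of reach is approached as far as the arm can. A call with a gripper value outside its range is refused whole. The fingers move at their own pace and stop on an object; "grip_force" is the grip in N (left out, the last holds). Time passes only in rows, so rows that repeat a pose let the fingers close. It gives the time, the measured TCP pose, the force, the opening and the grip force at its end, in the units of the state.
- ctrl.get_state(): the state, without advancing time (a new reading comes with each control period).
- ctrl.read_camera(name): name is "scene" or "top" or "wrist"; returns a dict with "color" (420x560x3 uint8, red, green, blue), "fx", "fy", "cx", "cy" (pixels), "extrinsics" (4x4, takes a point from world to camera coordinates). Camera axes: x right, y down, z forward; pixel columns grow to the right and rows downward; lengths in m; the calibration is good to about 2 mm. A picture is of the moment at which its call begins. There is no depth.
- ctrl.sign_off(): hands the job in; it is judged then, once.
Trained networks look in a picture, given as the dict that the camera call returned (one of the last four; its "shot" number tells which), for a name from the list of things; names that differ only in an ending like _2 or _b are one class to them, and where a whole thing is asked for, a point or a joint stands for the part that bears it (a point fixed in the world has none). Each returns a list of dicts, best first, with "p" (0 to 1); they miss things now and then, are a little off and sometimes report something else, mostly with a low value. They report only what shows in the picture. A call takes as long as a camera call. They do not tell look-alikes from the thing itself.
- ctrl.look_for(picture, target): "position" ([x, y, z] in m, in the coordinates of the camera as it stood for that picture, good to about 4 mm: the middle of the surface that is visible of it).
The state is a dict: "time": time; "qpos": joint angles; "dq": joint speeds; "joint_efforts": joint torques, N m; "eef_pos": TCP position; "tcp_rot": TCP orientation; "contact_force": force on the tool from outside, world axes, zero at the start; "wrist_torque": the same for the moment, N m; "opening": opening from 0.0 (shut) to 1.0 (fully open); "finger_force": force on a finger pad.
Only numpy, scipy, OpenCV 4.12 (cv2) and the standard library are available. Lean on these libraries where they do the work, as an engineer would, in place of code of your own. Each camera call takes 0.05 s, during which the arm holds its last target. There are 200 camera calls.

### The job

The two soap bars standing in the jig are to be joined into one two-layer bar, and your hand will be busy on the clamp while they take, so first set the shop timer, one key at a time: clear it (left round key), add a minute (middle round key), start it (wide right key). Then pump the clamp's trigger, working the clamp by that trigger alone, until its sprung pad has pushed both bars together against the stop and the spring behind the pad is shortened by about 8 mm; soap is soft, so never squash the spring by more than 12 mm, and do not touch the bars or knock the things around. Finish while still squeezing: keep hold of the trigger with the spring at that pressure and do not let go.

Things in the scene. Friction and masses are not known exactly. Their poses are not given: they have to be found in the camera images.
- jig: Joining jig, fixed to the table: light wood board 116 x 262 x 18 mm with a one-hand ratchet bar clamp screwed on, lying on its side. Origin on the table below the pushing axis. Jig +y: the way the clamp pushes, to the end stop; jig -x: the way grip and trigger stick out. The works lie at z = 45 mm. Black clamp frame: x -52 to +18, y -85 to +2 mm, top z = 62 mm, pin head 3 mm higher.
- stop_face (a point): middle of the face of the wooden end stop (92 mm wide, 60 mm tall) that the bars are pushed against; axes as the jig's
- grip_back (a point): on the back (jig -y) face of the clamp's fixed black grip, 88 mm out (jig -x) from the pushing axis, where a hand squeezes. The grip is 14 mm thick (y -76 to -62 mm), z 30 to 60 mm, from the frame to x = -146 mm. It never moves: squeezing moves only the trigger towards it. Axes as the jig's
- trigger_front (a point): on the front (jig +y) face of the grey trigger, 50 mm out from its pivot, z = 45 mm. The trigger stands on the jig +y side of the grip, is 9 mm thick, z 34 to 56 mm, bulges forward at this point and ends 83 mm from the pivot. At rest this point is about 54 mm (along jig y) from grip_back, fully squeezed about 35 mm. Axes turn with the trigger
- clamp_trigger (a joint): turn of the trigger about its upright pivot at jig (-38, -41) mm: 0 rad = out (at rest), grows as squeezed, stop at 0.38. A spring brings it out again (2 to 3 N at trigger_front). After 0.03 to 0.2 rad of play a squeeze drives the bar, 26 mm per rad (1 mm of trigger_front = 0.5 mm of bar). With the pad's spring 8 mm short it pushes back with about 9 N
- clamp_bar (a joint): travel of the notched bar that carries the pad (m), 0 to 0.050, growing towards the stop; starts at 0 to 0.012. Teeth every 4 mm: a full squeeze moves it about 9 mm and 8 mm stay when the trigger goes out; after a part squeeze it keeps the whole teeth passed and slips back less than 4 mm under the spring's load. Unloaded it stays put (2.5 N friction)
- clamp_pad (a joint): how much the coil spring behind the pad is shortened (m): 0 = free, 0.018 = shut. 1.2 N per mm, 1 N to start. Free, about 21 mm of the coil shows between the bright cup on the bar and the back of the pad; the coil sinks into the cup as it shortens.
- pad_face (a point): middle of the pad's face (black, 66 mm wide, 42 mm tall), at the end of the bar in front of a bright coil spring; axes as the jig's
- soap_left: cut soap bar 54 x 80 x 26 mm, loose, on its long edge on the board, nearer the stop, wide faces across the push. Origin: middle of the wide face that looks at the clamp; z axis to the stop (26 mm through), x axis up, y axis along its length
- soap_right: a bar of the same size between soap_left and the pad, standing the same way; origin and axes as for soap_left. When all gaps are closed, pad_face is 52 mm from stop_face
- timer: white shop timer, fixed on the table, 92 (x) x 136 (y) x 24 mm, origin under its centre; blank grey display on its far (+x) half, a row of three black keys on its near half. Left means its +y.
- key_left_top (a point): middle of the top of the left round key (18 mm across), 31.5 mm above the table
- key_middle_top (a point): middle of the top of the middle round key (18 mm across), 31.5 mm above the table
- key_right_top (a point): middle of the top of the wide right key (20 x 34 mm), 31.5 mm above the table
- key_left (a joint): how far this key is down (m): 0 up, 0.004 fully down; springs back; fully down takes about 4 N; counts as pressed from 3 mm
- key_middle (a joint): how far this key is down (m): 0 up, 0.004 fully down; springs back; fully down takes about 4 N; counts as pressed from 3 mm
- key_right (a joint): how far this key is down (m): 0 up, 0.004 fully down; springs back; fully down takes about 4 N; counts as pressed from 3 mm
- scraper: bystander: bench scraper with a beech grip, 98 x 122 x 14 mm, lying in front; origin under its centre
- spare_bar: bystander: another cut soap bar lying flat, 54 x 80 x 25 mm, front left; origin under its centre
- dropper: bystander: amber dropper bottle, 32 mm wide, 97 mm tall, standing behind the timer; origin under its centre
- pigment_jar: bystander: small glass jar with a wooden lid, 49 mm wide, 70 mm tall, standing behind the clamp; origin under its centre
Not all that is in view belongs to the job. What is shaped like the soap_left but yellow is not meant.

How it is judged:
By the outcome, as a careful person would: the job done as asked, in the order asked, and still so for the second after the job is handed in, while the arm keeps its last pose, push and grip.
It also fails if it takes over 54 s, if anything falls off the work surface, if the arm or the gripper's body presses on something with over 40 N, if the wrist force passes 120 N, or if a joint passes its speed limit or range.

## Working session

There is one attempt and no reset: what is moved stays moved. The work goes in short steps, Python scripts to look and compute and a tool call to move; the robot and the scene stay as the last step left them, time stands still between calls to the robot, and variables do not carry over. Pictures are saved under pics/ and viewed, at most 10 in all, crops included, and the job is handed in when it is done.

Besides the shell and the picture viewer there is one more tool, called after "Emit:" as name(argument=value, ...), one argument or row to a line, values as JSON. send_rows: Moves the arm, as the interface text tells. Its arguments: {"type":"object","properties":{"rows":{"type":"string"},"grip_force":{"type":"number"}},"required":["rows"]}

```bash
mkdir -p pics; cat > h.py <<'E'
import numpy as np, cv2
from plant import ctrl
def shot(n,save=None):
    p=ctrl.read_camera(n)
    if save: cv2.imwrite('pics/'+save,p['color'][:,:,::-1])
    return p
def world(p,c):
    E=np.array(p['extrinsics']); return E[:3,:3].T@(np.array(c)-E[:3,3])
def proj(p,w):
    E=np.array(p['extrinsics']); c=E[:3,:3]@np.array(w)+E[:3,3]
    return np.array([p['fx']*c[0]/c[2]+p['cx'],p['fy']*c[1]/c[2]+p['cy']])
def ray(p,u,v,z):
    E=np.array(p['extrinsics']);R=E[:3,:3];o=-R.T@E[:3,3]
    d=R.T@np.array([(u-p['cx'])/p['fx'],(v-p['cy'])/p['fy'],1]); return o+d*(z-o[2])/d[2]
def find(p,t):
    return [(np.round(world(p,r['position'])*1000,1).tolist(),np.round(proj(p,world(p,r['position']))).tolist(),round(r['p'],2)) for r in ctrl.look_for(p,t)[:3]]
E
python3 - <<'E'
from h import *
s=ctrl.get_state();print(s['time'],s['eef_pos'],s['tcp_rot'],s['opening'],s['contact_force'],ctrl.nose_length)
for n in ['top','scene']:
    p=shot(n,n+'0.png')
    for t in ['jig','stop_face','grip_back','trigger_front','pad_face','soap_left','soap_right','timer','key_left_top','key_middle_top','key_right_top','scraper','spare_bar','dropper','pigment_jar']:
        print(n,t,find(p,t))
print(ctrl.get_state()['time'])
E
```

```text
0.0 [0.239224   0.63054411 0.25193167] [ 1.80402585e-01  9.83592148e-01 -1.11591517e-03 -3.84676911e-04] 1.0001539725520436 [0.88374122 0.72515088 0.48914958] 0.022
top jig [([594.7, 111.1, 31.9], [222.0, 196.0], 0.56)]
top stop_face [([591.2, 107.5, 31.1], [223.0, 197.0], 0.69)]
top grip_back [([590.3, 113.5, 30.9], [221.0, 198.0], 0.88)]
top trigger_front [([525.6, 80.8, 57.5], [231.0, 217.0], 0.52), ([592.9, 111.0, 31.2], [222.0, 197.0], 0.18)]
top pad_face []
top soap_left [([412.4, 99.7, 49.6], [225.0, 255.0], 0.8), ([592.0, 217.5, 72.3], [184.0, 195.0], 0.67)]
top soap_right [([682.5, -172.3, 70.6], [313.0, 163.0], 0.73), ([593.3, 107.8, 28.2], [223.0, 197.0], 0.67), ([598.0, 184.9, 69.7], [195.0, 193.0], 0.58)]
top timer [([530.7, -280.0, 23.0], [349.0, 214.0], 0.65)]
top key_left_top []
top key_middle_top []
top key_right_top [([528.3, 78.4, 57.8], [232.0, 216.0], 0.74)]
top scraper [([524.5, 81.2, 57.0], [231.0, 217.0], 0.38), ([514.1, -322.1, 28.6], [363.0, 219.0], 0.3)]
top spare_bar [([380.9, 260.9, 24.1], [172.0, 267.0], 0.7)]
top dropper []
top pigment_jar [([682.9, -17
[... 516 characters left out ...]
0.5], [227.0, 208.0], 0.96), ([568.7, 216.8, 64.2], [258.0, 177.0], 0.6)]
scene soap_right [([572.7, 177.7, 58.7], [264.0, 182.0], 0.8)]
scene timer [([525.6, -303.1, 22.6], [326.0, 267.0], 0.97)]
scene key_left_top [([510.6, -247.4, 29.6], [308.0, 255.0], 0.56)]
scene key_middle_top [([524.6, 73.5, 51.6], [262.0, 198.0], 0.67)]
scene key_right_top [([514.3, -331.2, 30.8], [329.0, 272.0], 0.52)]
scene scraper [([384.4, -154.7, 6.8], [244.0, 257.0], 0.79)]
scene spare_bar [([379.9, 244.7, 23.0], [201.0, 196.0], 0.68)]
scene dropper [([663.5, -419.6, 44.8], [414.0, 269.0], 0.57), ([379.6, 241.8, 23.5], [201.0, 196.0], 0.45)]
scene pigment_jar [([678.3, -193.3, 44.9], [357.0, 224.0], 0.65)]
1.6
```

```bash
python3 - <<'E'
import cv2
a=cv2.imread('pics/top0.png');cv2.imwrite('pics/top0b.png',cv2.resize(a[130:310,140:380],(800,600),interpolation=cv2.INTER_CUBIC))
a=cv2.imread('pics/scene0.png');cv2.imwrite('pics/scene0b.png',cv2.resize(a[130:310,190:430],(800,600),interpolation=cv2.INTER_CUBIC))
E
```

```text
(no output)
```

View pics/top0b.png

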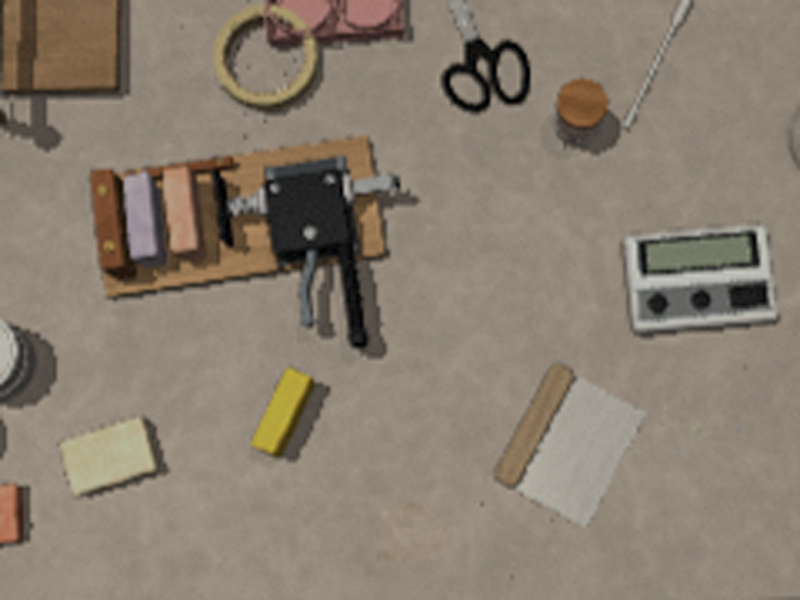

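View pics/scene0b.png

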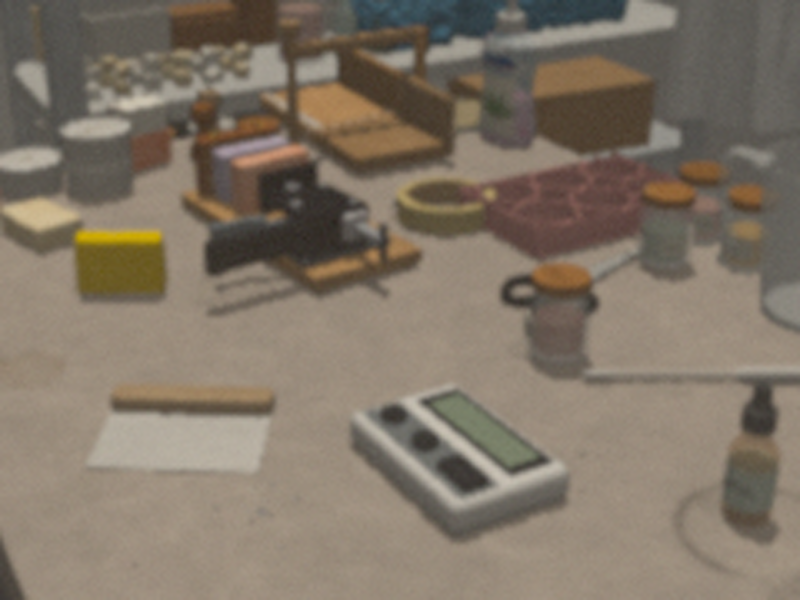

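The top view shows the jig with the stop at the left (crop 110,220), trigger tip at (307,322), grip tip (359,343), and timer keys at about (657,303), (700,299), (748,296). The yellow decoy stands at (283,411). The scene view agrees.

```bash
python3 - <<'E'
from h import *
p=shot('top')
f=lambda n,u,v,z:print(n,np.round(ray(p,140+u*.3,130+v*.3,z)*1000,1))
f('bl',108,297,.018);f('br',385,255,.018);f('tr',368,137,.018)
f('pin',310,233,.065);f('trigtip',307,322,.056);f('griptip',359,343,.06)
f('kl',657,303,.0315);f('km',700,299,.0315);f('kr',748,296,.0315)
f('tbl',634,334,.024);f('tbr',777,322,.024);f('ttr',767,228,.024);f('ttl',626,237,.024)
f('yellow',283,411,.05)
s=ctrl.get_state();q=s['tcp_rot'];from scipy.spatial.transform import Rotation as R
M=R.from_quat(q).as_matrix();print(M.round(3))
w=shot('wrist');E=np.array(w['extrinsics']);o=-E[:3,:3].T@E[:3,3];print('cam in tool',M.T@(o-s['eef_pos']),(M.T@E[:3,:3].T).round(2),w['fx'])
E
```

```text
bl [529.2 264.   18. ]
br [562.9   8.1  18. ]
tr [676.6  22.6  18. ]
pin [575.3  73.   65. ]
trigtip [495.8  76.9  56. ]
griptip [475.2  30.3  60. ]
kl [ 509.6 -241.    31.5]
km [ 512.4 -280.6   31.5]
kr [ 514.2 -324.9   31.5]
tbl [ 482.5 -219.5   24. ]
tbr [ 490.6 -351.7   24. ]
ttr [ 579.1 -347.7   24. ]
ttl [ 573.6 -216.    24. ]
yellow [417.2  99.2  50. ]
[[-0.935  0.355 -0.   ]
 [ 0.355  0.935 -0.   ]
 [ 0.    -0.    -1.   ]]
cam in tool [ 0.08389123  0.00080236 -0.11937687] [[ 0.   -0.95 -0.33]
 [ 1.   -0.    0.  ]
 [-0.   -0.33  0.95]] 310.595852780876
```

Emit:
send_rows(
  rows="0 0 -10 -350 -327 0 -1;0 0 -20 -350 -327 0 -1;0 0 -24 -350 -327 0 -1;0 0 -24 -350 -327 0 -1;0 0 -24 -350 -327 0 -1;0 0 -24 -350 -327 0 -1;0 0 -24 -350 -327 0 -1;0 0 -24 -563 -749 52 -1",
  grip_force=20,
)

```text
time: 2.7
eef_pos: [0.4421, 0.1748, 0.2481]
tcp_rot: [-0.028, 1.0, 0.0, 0.002]
contact_force: [1.4, 0.3, -0.2]
opening: -0.001
finger_force: 0.0
```

```bash
cat >> h.py <<'E'
from scipy.spatial.transform import Rotation as R
def goto(x,y,z,yaw):
    # shift (mm) and z turn (deg) from the measured pose to a tool-down pose whose tool y has world angle yaw
    s=ctrl.get_state();Q=R.from_quat(s['tcp_rot']);M=Q.as_matrix()
    a=np.radians(yaw);T=np.array([[-np.sin(a),np.cos(a),0],[np.cos(a),np.sin(a),0],[0,0,-1]]);T[:,0]=np.cross(T[:,1],T[:,2])
    print('t',round(s['time'],2),'pos',(np.array(s['eef_pos'])*1000).round(1),'F',np.round(s['contact_force'],1),'ff',np.round(s['finger_force'],1),'op',round(s['opening'],3))
    print('turn',np.degrees((Q.inv()*R.from_matrix(T)).as_rotvec()).round(1),'shift',(M.T@(np.array([x,y,z])-np.array(s['eef_pos'])*1000)).round(1))
E
python3 -c "
from h import *
goto(490,-275,190,93.5)"
```

```text
t 2.7 pos [442.1 174.8 248.1] F [ 1.4  0.3 -0.2] ff 0.0 op -0.001
turn [ 0.   0.2 -0.3] shift [ -22.5 -451.8   58.1]
```

Emit:
send_rows(
  rows="0 0 0 -22 -450 58 -1;0 0 0 -22 -450 58 -1;0 0 0 -22 -450 58 -1;0 0 0 -22 -450 58 -1;0 0 0 -22 -450 58 -1;0 0 0 -22 -450 58 -1;0 0 0 -22 -450 58 -1;0 0 0 -22 -450 58 -1",
)

```text
time: 3.7
eef_pos: [0.4875, -0.2746, 0.1886]
tcp_rot: [-0.026, 1.0, -0.0, -0.0]
contact_force: [-0.8, 0.9, 0.1]
opening: 0.0
finger_force: 0.0
```

```bash
python3 -c "
from h import *
p=shot('wrist','w1.png')
for t in ['key_left_top','key_middle_top','key_right_top','timer']: print(t,find(p,t))
goto(510,-243,70,93.5)
cv2.imwrite('pics/w1b.png',cv2.resize(cv2.imread('pics/w1.png'),(784,588)))
"
```

```text
key_left_top [([514.4, -238.6, 30.9], [311.0, 230.0], 0.52)]
key_middle_top [([510.9, -279.0, 29.9], [270.0, 224.0], 0.54), ([515.7, -327.6, 34.0], [218.0, 228.0], 0.44)]
key_right_top [([518.1, -325.6, 35.7], [220.0, 231.0], 0.95)]
timer [([527.9, -281.4, 20.4], [267.0, 236.0], 0.98)]
t 3.95 pos [ 487.8 -269.9  189.1] F [-0.1 -0.1  0.5] ff 0.0 op 0.004
turn [ 0.  -0.  -0.2] shift [-23.7  25.5 119.1]
```

View pics/w1b.png

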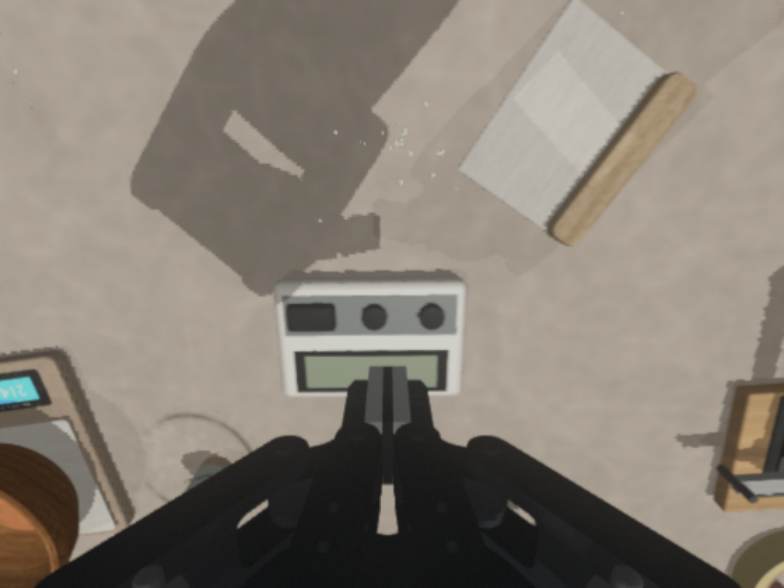

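The wrist view shows the timer with keys right (311,317), middle (374,316), left (431,316), fingertips shut just below the display.

```bash
python3 -c "
from h import *
p=shot('wrist')
img=p['color']
def f(u,v):
    # refine dark blob centroid
    u/=1.4;v/=1.4
    return ray(p,u,v,.0315)*1e3
g=cv2.cvtColor(img,cv2.COLOR_RGB2GRAY)
b=(g[200:245,195:345]<60).astype('uint8')
n,l,st,c=cv2.connectedComponentsWithStats(b)
for i in range(1,n):
    if st[i,4]>60: print(st[i],c[i]+[195,200],(ray(p,c[i][0]+195,c[i][1]+200,.0315)*1e3).round(1))
goto(510,-241,70,93.5)
"
```

```text
[  6  16  34  19 517] [216.33268859 225.23404255] [ 514.9 -324.7   31.5]
t 4.0 pos [ 487.9 -269.7  189.2] F [0.6 0.5 0.6] ff 0.0 op 0.001
turn [ 0.   0.  -0.2] shift [-23.7  27.3 119.2]
```

Emit:
send_rows(
  rows="0 0 0 -25 27 60 -1;0 0 0 -25 27 110 -1;0 0 0 -25 27 125 -1;0 0 0 -25 27 127 -1;0 0 0 -25 27 135 -1;0 0 0 -25 27 139 -1;0 0 0 -25 27 139 -1",
)

```text
time: 4.88
eef_pos: [0.5124, -0.244, 0.0515]
tcp_rot: [-0.028, 1.0, -0.001, 0.001]
contact_force: [0.3, -0.9, 2.7]
opening: 0.004
finger_force: 1.2
```

```bash
python3 -c "
from h import *
goto(511.5,-241,49.5,93.5)
"
```

```text
t 4.88 pos [ 512.4 -244.    51.5] F [ 0.3 -0.9  2.7] ff 1.2 op 0.004
turn [-0.1  0.2 -0.3] shift [0.7 3.  2. ]
```

Emit:
send_rows(
  rows="0 0 0 0 0 1 -1;0 0 0 0 0 2 -1;0 0 0 0 0 2 -1",
)

```text
time: 5.25
eef_pos: [0.5124, -0.244, 0.0495]
tcp_rot: [-0.028, 1.0, -0.001, 0.001]
contact_force: [0.8, -0.9, 6.6]
opening: -0.003
finger_force: 3.2
```

Emit:
send_rows(
  rows="0 0 0 0 0 -12 -1;0 0 0 2 -36 -12 -1;0 0 0 2 -36 -12 -1;0 0 0 2 -36 -12 -1;0 0 0 2 -36 -5 -1;0 0 0 2 -36 0 -1;0 0 0 2 -36 0 -1;0 0 0 2 -36 0 -1",
)

```text
time: 6.25
eef_pos: [0.5113, -0.2784, 0.0494]
tcp_rot: [-0.028, 1.0, 0.001, -0.001]
contact_force: [-3.7, 2.6, 10.5]
opening: 0.003
finger_force: 5.4
```

Emit:
send_rows(
  rows="0 0 0 0 0 -12 -1;0 0 0 0 -46 -12 -1;0 0 0 0 -46 -12 -1;0 0 0 0 -46 -12 -1;0 0 0 0 -46 -5 -1;0 0 0 0 -46 0 -1;0 0 0 0 -46 0 -1;0 0 0 0 -46 0 -1",
)

```text
time: 7.25
eef_pos: [0.514, -0.3242, 0.0495]
tcp_rot: [-0.029, 1.0, 0.001, -0.001]
contact_force: [-3.2, 3.7, 9.5]
opening: 0.0
finger_force: 5.0
```

Emit:
send_rows(
  rows="0 0 0 0 0 -50 -1;0 0 10 -35 60 -100 -1;0 0 20 -35 120 -100 -1;0 0 30 -35 180 -100 -1;0 0 40 -35 240 -100 -1;0 0 50 -35 300 -100 1;0 0 60 -35 360 -100 1;0 0 70 -35 380 -100 1",
)

```text
time: 8.25
eef_pos: [0.5261, 0.0595, 0.1472]
tcp_rot: [0.551, 0.834, -0.0, -0.001]
contact_force: [0.9, -0.5, -0.1]
opening: 0.639
finger_force: 0.0
```

```bash
python3 -c "
from h import *
goto(527,58,150,-82.5);print(ctrl.get_state()['qpos'])
"
```

```text
t 8.25 pos [526.1  59.5 147.2] F [ 0.9 -0.5 -0.1] ff 0.0 op 0.639
turn [-1.000e-01  0.000e+00  1.056e+02] shift [-1.8  0.3 -2.8]
[-7.92230843e-02  8.26917780e-02  2.01829445e+00  3.28788700e-04
  1.04220241e+00 -4.82412058e-01]
```

Emit:
send_rows(
  rows="0 0 10 0 0 0 1;0 0 20 0 0 0 1;0 0 30 0 0 0 1;0 0 41 0 0 0 1;0 0 51 0 0 0 1;0 0 61 0 0 0 1;0 0 71 0 0 0 1;0 0 81 0 0 0 1",
)

```text
time: 9.25
eef_pos: [0.5266, 0.0569, 0.1471]
tcp_rot: [0.961, 0.275, -0.001, -0.0]
contact_force: [-0.8, -0.3, -0.7]
opening: 1.002
finger_force: 0.0
```

Emit:
send_rows(
  rows="0 0 10 0 0 0 1;0 0 20 0 0 0 1;0 0 24 0 0 0 1;0 0 24 0 0 0 1",
)

```text
time: 9.75
eef_pos: [0.5268, 0.0569, 0.1473]
tcp_rot: [0.997, 0.073, -0.001, -0.0]
contact_force: [-0.6, 1.0, -1.6]
opening: 1.001
finger_force: 0.0
```

```bash
python3 -c "
from h import *
p=shot('wrist','w2.png')
for t in ['pad_face','trigger_front','grip_back','stop_face','soap_left','soap_right']: print(t,find(p,t))
goto(527,58,150,-82.5);print(ctrl.get_state()['qpos'])
cv2.imwrite('pics/w2b.png',cv2.resize(cv2.imread('pics/w2.png'),(784,588)))
np.savez('w2.npz',**{k:p[k] for k in ['fx','fy','cx','cy','extrinsics']})
"
```

```text
pad_face [([604.2, 150.8, 57.6], [148.0, 96.0], 0.95), ([530.5, 74.3, 54.9], [255.0, 220.0], 0.16)]
trigger_front [([534.4, 77.6, 53.7], [251.0, 214.0], 0.61)]
grip_back [([612.8, 98.6, 42.4], [235.0, 96.0], 0.75)]
stop_face [([613.5, 96.2, 47.0], [238.0, 95.0], 0.61)]
soap_left [([594.1, 218.5, 70.3], [24.0, 96.0], 0.83), ([432.3, 98.6, 53.9], [211.0, 326.0], 0.82), ([607.3, 151.2, 50.0], [152.0, 92.0], 0.65)]
soap_right []
t 10.1 pos [527.5  56.5 148. ] F [ 0.2 -0.2 -0.5] ff 0.0 op 1.004
turn [-0.   0.   0.8] shift [-0.2 -1.6 -2. ]
[-8.47158026e-02  8.31944234e-02  2.01616228e+00 -6.07673324e-06
  1.04228782e+00  1.34133645e+00]
```

View pics/w2b.png

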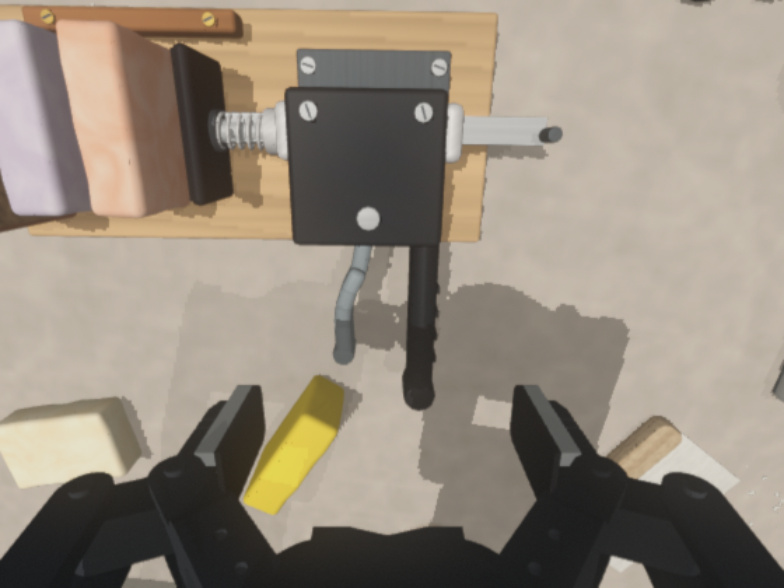

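The view shows the clamp: frame corners (289,88), (447,92), (443,244), (294,243), pin (368,218), trigger at (345,310), grip (422,320), coil (210–275,130), pad (200,125), then the two bars at left; gaps visible between pieces.

```bash
cat >> h.py <<'E'
def load(f): return dict(np.load(f))
def fitjig(p,px,jig,sc=1.4):
    W=np.array([ray(p,u/sc,v/sc,z)[:2]*1e3 for (u,v),(_,_,z) in zip(px,jig)]);J=np.array(jig)[:,:2]
    a=W-W.mean(0);b=J-J.mean(0);th=np.arctan2((b[:,0]*a[:,1]-b[:,1]*a[:,0]).sum(),(a*b).sum())
    r=np.array([[np.cos(th),-np.sin(th)],[np.sin(th),np.cos(th)]]);t=W.mean(0)-r@J.mean(0)
    return th,r,t,(W-(J@r.T+t))
E
python3 -c "
from h import *
p=load('w2.npz')
th,r,t,res=fitjig(p,[(289,88),(447,92),(443,244),(294,243),(368,218)],[(18,2,.062),(18,-85,.062),(-52,-85,.062),(-52,2,.062),(-38,-41,.065)])
print(np.degrees(th),t,res.round(1))
np.savez('jig.npz',r=r,t=t,th=th)
j=lambda n,u,v,z:print(n,(r.T@(ray(p,u/1.4,v/1.4,z)[:2]*1e3-t)).round(1))
j('trig bulge',337,310,.056);j('trig tip',344,362,.056);j('grip back',437,320,.06);j('grip tip',418,408,.06);
j('pad face L top',172,45,.066);j('pad face bottom',192,203,.066);j('pad back top',216,70,.066);j('pad back bot',232,192,.066)
j('soapR back bottom',190,200,.072);j('soapR face top',122,35,.072);j('soapR -> face at stop',60,22,.072);j('',100,215,.072);j('',140,212,.072);j('soapL pad side',45,30,.072);j('',80,210,.072)
j('coil L',212,130,.06);j('coil R/cup',272,130,.06);j('barend',548,134,.05)
print('grasp',t+r@[-88,-49],t+r@[-88,-50])
"
```

```text
7.642029570638726 [610.97928987 120.31802011] [[-0.2 -9.8]
 [-3.5  9.5]
 [ 0.8  8.2]
 [ 2.6 -7.7]
 [ 0.3 -0.3]]
trig bulge [-86.6 -24.9]
trig tip [-116.5  -27.9]
grip back [-89.9 -76.3]
grip tip [-142.1  -68.5]
pad face L top [31.3 38.1]
pad face bottom [-31.8  38.4]
pad back top [22.4 21.3]
pad back bot [-26.7  19.8]
soapR back bottom [-29.8  36.5]
soapR face top [33.4 54.5]
soapR -> face at stop [37.5 77.8]
 [-36.9  77.4]
 [-35.3  59.4]
soapL pad side [34.7 84.3]
 [-34.8  85.8]
coil L [-0.6 27.9]
coil R/cup [-0.2  1.3]
barend [-1.000e-01 -1.246e+02]
grasp [530.2770731   60.05068062] [530.41005657  59.05956236]
```

Emit:
send_rows(
  rows="0 0 0.7 3 -2.5 20 1;0 0 0.7 3 -2.5 70 1;0 0 0.7 3 -2.5 95 1;0 0 0.7 3 -2.5 102 1;0 0 0.7 3 -2.5 102 0.5;0 0 0.7 3 -2.5 102 0.5",
)

```text
time: 10.85
eef_pos: [0.5314, 0.0592, 0.0476]
tcp_rot: [0.998, 0.066, 0.001, 0.0]
contact_force: [0.1, -0.5, -0.8]
opening: 0.75
finger_force: 0.0
```

```bash
cat >> h.py <<'E'
def jp(p,u,v,z):
    d=load('jig.npz');return d['r'].T@(ray(p,u,v,z)[:2]*1e3-d['t'])
def st():
    d=load('jig.npz');s=ctrl.get_state();print('t',round(s['time'],2),'tcp jig',(d['r'].T@(np.array(s['eef_pos'])[:2]*1e3-d['t'])).round(1),'z',round(s['eef_pos'][2]*1e3,1),'Fjig',(d['r'].T@np.array(s['contact_force'])[:2]).round(1),'ff',np.round(s['finger_force'],1),'op',round(s['opening'],3),'gap mm',round(85*s['opening'],1))
E
python3 -c "
from h import *
p=shot('wrist','w3.png');st()
np.savez('w3.npz',**{k:p[k] for k in ['fx','fy','cx','cy','extrinsics']})
cv2.imwrite('pics/w3b.png',cv2.resize(cv2.imread('pics/w3.png'),(784,588)))
"
```

```text
t 10.9 tcp jig [-87. -50.] z 47.6 Fjig [0.4 0.1] ff 0.0 op 0.751 gap mm 63.8
```

View pics/w3b.png

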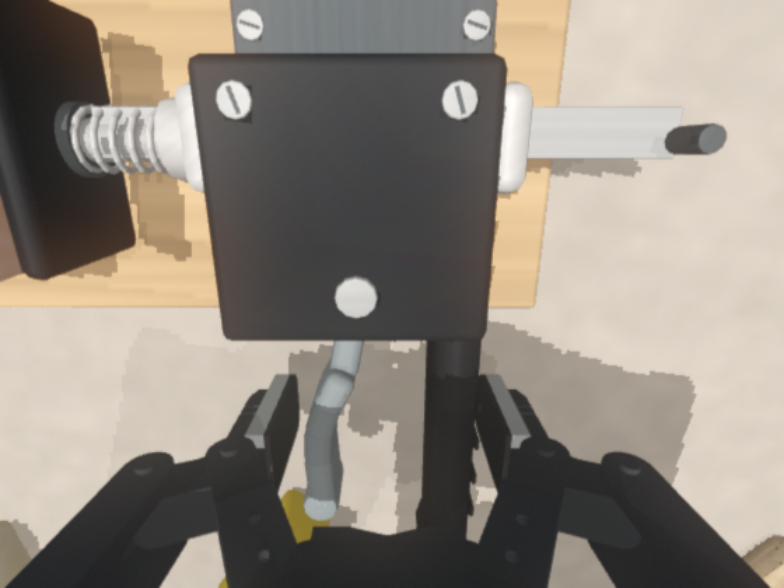

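The near view shows the fingers straddling trigger (325,450) and grip (450,450), pin (355,297), coil from pad (80,135) to cup (160,135), bar handle at (710,140).

Emit:
send_rows(
  rows="0 0 0 0 4 0 0.8;0 0 0 0 8.5 0 0.8;0 0 0 0 8.5 0 0.3;0 0 0 0 8.5 0 0;0 0 0 0 8.5 0 -0.15;0 0 0 0 8.5 0 -0.15;0 0 0 0 8.5 0 -0.15",
)

```text
time: 11.78
eef_pos: [0.5311, 0.0504, 0.0466]
tcp_rot: [0.998, 0.067, -0.001, 0.001]
contact_force: [-3.1, -0.9, 5.4]
opening: 0.427
finger_force: 5.4
```

```bash
python3 -c "
from h import *
st();p=shot('wrist','w4.png')
np.savez('w4.npz',**{k:p[k] for k in ['fx','fy','cx','cy','extrinsics']})
cv2.imwrite('pics/w4b.png',cv2.resize(cv2.imread('pics/w4.png'),(784,588)))
"
```

```text
t 11.78 tcp jig [-88.5 -58.6] z 46.6 Fjig [-3.2 -0.5] ff 5.4 op 0.427 gap mm 36.3
```

View pics/w4b.png

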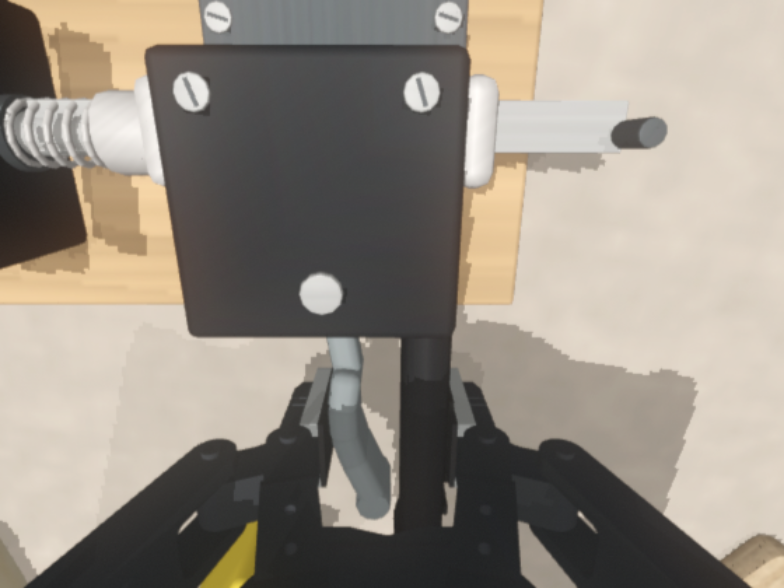

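The view shows the trigger squeezed (between the pads at (330,430) and (460,430)); the bar handle moved in to (640,132) and the pad left beyond the left edge.

```bash
cat >> h.py <<'E'
def pxj(p,x,y,z):
    d=load('jig.npz');w=d['r']@np.array([x,y])+d['t'];return proj(p,[w[0]/1e3,w[1]/1e3,z])
def prof(p,img,x,z,y0,y1,w=1.5):
    g=cv2.cvtColor(img,cv2.COLOR_RGB2GRAY);ys=np.arange(y0,y1,.5)
    P=np.array([[pxj(p,x+k,y,z) for k in (-w,0,w)] for y in ys],np.float32)
    return ys,cv2.remap(g,P[...,0],P[...,1],cv2.INTER_LINEAR,borderValue=255).mean(1)
def handle(p,img):
    ys,v=prof(p,img,-2,.048,-135,-80)
    i=np.where(v<100)[0]; return ys[i[-1]] if len(i) else None, ys[i[0]] if len(i) else None
E
python3 -c "
from h import *
for n in ['w2','w3','w4']:
    p=load(n+'.npz');im=cv2.imread('pics/'+n+'.png')[:,:,::-1].copy()
    print(n,pxj(p,-2,-120,.048)*1.4,handle(p,im)); ys,v=prof(p,im,-2,.048,-135,-84);print(v[::2].astype(int))
"
```

```text
w2 [536.23769266 138.42204174] (np.float64(-122.0), np.float64(-125.5))
[181 181 181 172 142 126 120 113 110 103  85  82  88  98 134 172 178 179
 187 188 188 188 188 188 188 188 189 188 189 189 189 189 189 189 190 189
 190 190 191 191 191 191 191 191 191 191 191 191 191 190 166]
w3 [660.45002945 146.42669132] (np.float64(-123.0), np.float64(-129.5))
[151 139 127 116 112 106  79  76  79  83  84  83  99 118 150 201 203 205
 212 212 213 213 213 213 213 213 213 213 214 214 214 214 214 214 214 214
 214 214 214 214 214 214 214 214 214 214 214 214 214 209 203]
w4 [630.90098441 140.60522117] (np.float64(-117.0), np.float64(-121.5))
[212 212 211 211 210 210 209 167 151 139 126 118 116 107  86  86  85  86
  91 119 141 201 209 209 213 213 213 214 214 213 213 213 214 213 214 214
 214 214 215 214 214 215 214 214 214 214 214 214 214 214 184]
```

Emit:
send_rows(
  rows="0 0 0 0 0 0 0.8;0 0 0 0 0 0 0.8;0 0 0 0 0 0 0.8;0 0 0 0 0 0 -0.16;0 0 0 0 0 0 -0.16;0 0 0 0 0 0 -0.16;0 0 0 0 0 0 -0.16",
)

```text
time: 12.7
eef_pos: [0.5309, 0.0502, 0.0466]
tcp_rot: [0.998, 0.067, -0.001, 0.001]
contact_force: [-3.9, -2.2, 5.4]
opening: 0.419
finger_force: 6.3
```

```bash
python3 -c "
from h import *
st();p=shot('wrist');print(handle(p,p['color']))
"
```

```text
t 12.7 tcp jig [-88.7 -58.8] z 46.6 Fjig [-4.2 -1.7] ff 6.3 op 0.419 gap mm 35.6
(np.float64(-109.0), np.float64(-112.5))
```

Emit:
send_rows(
  rows="0 0 0 0 0 0 0.8;0 0 0 0 0 0 0.8;0 0 0 0 0 -5 0.8;0 0 0 0 0 -50 0.8;0 0 0 0 -40 -100 0.8;0 0 0 0 -80 -120 0.8;0 0 0 0 -80 -120 0.8;0 0 0 0 -80 -120 0.8",
)

```text
time: 13.75
eef_pos: [0.5203, 0.13, 0.1655]
tcp_rot: [0.998, 0.066, -0.0, 0.0]
contact_force: [-0.3, -0.0, -0.4]
opening: 0.898
finger_force: 0.0
```

```bash
python3 -c "
from h import *
st();p=shot('wrist','w5.png')
np.savez('w5.npz',**{k:p[k] for k in ['fx','fy','cx','cy','extrinsics']})
im=cv2.imread('pics/w5.png')[0:230]
cv2.imwrite('pics/w5b.png',cv2.resize(im,(800,int(230*800/560)),interpolation=cv2.INTER_CUBIC))
"
```

```text
t 13.75 tcp jig [-88.6  21.6] z 165.5 Fjig [-0.3  0. ] ff 0.0 op 0.898 gap mm 76.3
```

View pics/w5b.png

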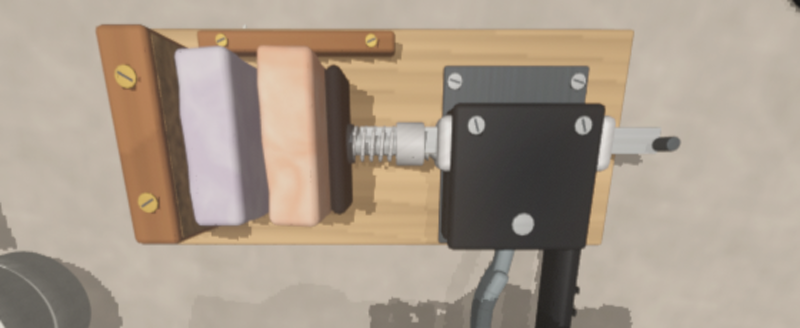

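The overview shows stop face edge at ~(165,140), purple bar top 185–238, peach bar top 264–319, pad 335–350, coil 352–397.

```bash
python3 -c "
from h import *
p=load('w5.npz');s=1.4286
for n,u,z in [('stop78',165,.078),('stop60',165,.06),('stopbottom',187,.018),('L far',186,.072),('L near',238,.072),('R far',264,.072),('R near',319,.072),('padface',330,.066),('padback',349,.066),('padback45',352,.045),('cup45',396,.045),('handle',652,.048)]:
    print(n,jp(p,u/s,138/s,z).round(1))
for n,u,v in [('st top',150,28),('st bot',181,241),('tt L',98,26),('tt B',136,243)]: print(n,[jp(p,u/s,v/s,z).round(1) for z in (.06,.078)])
im=cv2.imread('pics/w5.png')[:,:,::-1].copy();print(handle(p,im))
"
```

```text
stop78 [  1.6 122.8]
stop60 [  2.1 131.5]
stopbottom [  3.3 139.6]
L far [  1.8 116.3]
L near [ 1.8 92.9]
R far [ 1.8 81.2]
R near [ 1.7 56.5]
padface [ 1.9 52.4]
padback [ 1.9 43.6]
padback45 [ 2.5 44.2]
cup45 [ 2.4 21.9]
handle [   2.3 -106. ]
st top [array([ 47.6, 130.4]), array([ 43.4, 121.8])]
st bot [array([-47.1, 131.7]), array([-43.7, 123. ])]
tt L [array([ 48.3, 153.2]), array([ 44.1, 142.7])]
tt B [array([-48.2, 154.9]), array([-44.6, 144.3])]
(np.float64(-107.5), np.float64(-114.5))
```

Emit:
send_rows(
  rows="0 0 0 0 40 20 0.8;0 0 0 0 80 70 0.8;0 0 0 0 80 110 0.8;0 0 0 0 80 119 0.8;0 0 0 0 80 119 0.8;0 0 0 0 80 119 -0.16;0 0 0 0 80 119 -0.16;0 0 0 0 80 119 -0.16",
)

```text
time: 14.8
eef_pos: [0.532, 0.0504, 0.0494]
tcp_rot: [0.998, 0.067, 0.001, 0.001]
contact_force: [-2.3, -3.6, 5.4]
opening: 0.423
finger_force: 7.0
```

Emit:
send_rows(
  rows="0 0 0 0 0 0 -0.16;0 0 0 0 0 0 0.8;0 0 0 0 0 0 0.8;0 0 0 0 0 0 0.8;0 0 0 0 0 0 -0.16;0 0 0 0 0 0 -0.16;0 0 0 0 0 0 -0.16;0 0 0 0 0 0 -0.16",
)

```text
time: 15.8
eef_pos: [0.531, 0.0503, 0.0476]
tcp_rot: [0.998, 0.067, -0.001, 0.001]
contact_force: [-3.8, -2.0, 6.4]
opening: 0.421
finger_force: 6.5
```

```bash
python3 -c "
from h import *
st();p=shot('wrist');print(handle(p,p['color']))
"
```

```text
t 15.8 tcp jig [-88.6 -58.8] z 47.6 Fjig [-4.1 -1.5] ff 6.5 op 0.421 gap mm 35.8
(np.float64(-93.5), np.float64(-94.0))
```

Emit:
send_rows(
  rows="0 0 0 0 0 0 0.8;0 0 0 0 0 0 0.8;0 0 0 0 0 -5 0.8;0 0 0 0 0 -50 0.8;0 0 0 0 -50 -90 0.8;0 0 0 0 -110 -90 0.8;0 0 0 0 -140 -90 0.8;0 0 0 0 -140 -90 0.8",
)

```text
time: 16.85
eef_pos: [0.5124, 0.1915, 0.1374]
tcp_rot: [0.998, 0.068, 0.0, -0.0]
contact_force: [-0.1, 0.2, 0.1]
opening: 0.898
finger_force: 0.0
```

```bash
python3 -c "
from h import *
st();p=shot('wrist','w6.png')
np.savez('w6.npz',**{k:p[k] for k in ['fx','fy','cx','cy','extrinsics']})
im=cv2.imread('pics/w6.png')[0:210,100:500]
cv2.imwrite('pics/w6b.png',cv2.resize(im,(800,420),interpolation=cv2.INTER_CUBIC))
"
```

```text
t 16.85 tcp jig [-88.3  83.6] z 137.4 Fjig [-0.1  0.2] ff 0.0 op 0.898 gap mm 76.3
```

View pics/w6b.png

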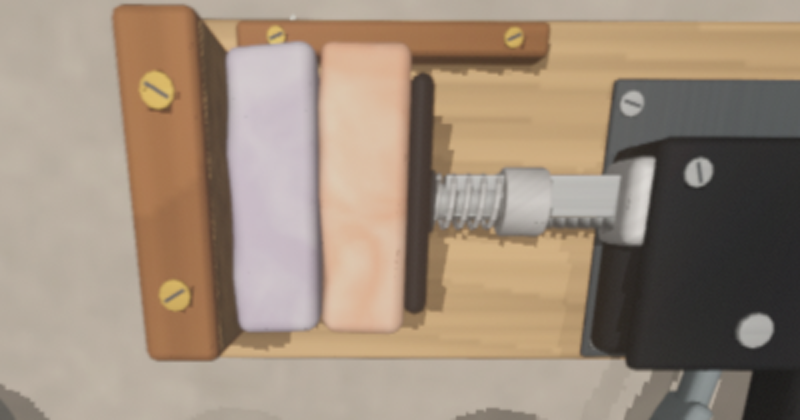

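The two bars now touch (231–317, 322–407), pad at 408–432 touches them, coil 434–500; the only gap left is stop (top edge ~207) to purple bar.

```bash
python3 -c "
from h import *
p=load('w6.npz')
for n,u,v,z in [('stop66',207,190,.0665),('stop60',207,190,.06),('stop78',207,190,.078),('L far',231,190,.072),('L near',317,190,.072),('R far',322,190,.072),('R near',407,190,.072),('padface',410,190,.066),('padback',432,190,.064),('padback',434,200,.055),('cup',500,200,.055),('cup45',500,200,.045),('padb45',434,200,.045),('cupend',551,200,.055)]:
    print(n,jp(p,100+u/2,v/2,z).round(1))
for n,u,v in [('st top',193,6),('st bot',219,359),('soapLtop',270,43),('soapLbot',277,331),('botface t',228,45),('botface',237,335)]: print(n,[jp(p,100+u/2,v/2,z).round(1) for z in (.018,.06,.072,.078)])
"
```

```text
stop66 [  2.3 126.5]
stop60 [  2.5 127.9]
stop78 [  2. 124.]
L far [  2.2 118.6]
L near [ 2.2 94.7]
R far [ 2.2 93.3]
R near [ 2.3 69.6]
padface [ 2.5 68.3]
padback [ 2.6 61.7]
padback [ 0. 60.]
cup [ 0.1 39.8]
cup45 [ 0.2 37.6]
padb45 [ 0.2 58.7]
cupend [ 0.1 24.3]
st top [array([ 60.7, 137.6]), array([ 49.3, 128.3]), array([ 46.1, 125.6]), array([ 44.4, 124.3])]
st bot [array([-58. , 137.1]), array([-48.5, 127.8]), array([-45.8, 125.2]), array([-44.4, 123.9])]
soapLtop [array([ 50.1, 112.7]), array([ 40.6, 107.7]), array([ 37.9, 106.3]), array([ 36.5, 105.6])]
soapLbot [array([-47. , 113.9]), array([-39.4, 108.8]), array([-37.2, 107.3]), array([-36.1, 106.5])]
botface t [array([ 49.4, 126.8]), array([ 40.1, 119.4]), array([ 37.4, 117.2]), array([ 36.1, 116.2])]
botface [array([-48.6, 129.5]), array([-40.7, 121.6]), array([-38.4, 119.3]), array([-37.3, 118.2])]
```

Emit:
send_rows(
  rows="0 0 -8 2 55 0 1;0 0 -15 2 110 0 1;0 0 -15 2 146 0 1;0 0 -15 2 146 30 1;0 0 -15 2 146 80 1;0 0 -15 2 146 90 1;0 0 -15 2 146 90 1;0 0 -15 2 146 90 0.8",
)

```text
time: 17.9
eef_pos: [0.538, 0.0431, 0.062]
tcp_rot: [0.98, 0.197, -0.002, -0.0]
contact_force: [-29.5, -5.1, 76.4]
opening: 1.0
finger_force: 39.3
```

```bash
cat >> h.py <<'E'
def coil(p,img,x=-1,z=.055,y0=20,y1=75):
    ys,v=prof(p,img,x,z,y0,y1,2.5);print('px ends',pxj(p,x,y0,z).round(),pxj(p,x,y1,z).round());print(ys[0],v[::2].astype(int).tolist())
E
python3 -c "
from h import *
st();p=shot('wrist','w7.png');coil(p,p['color'])
np.savez('w7.npz',**{k:p[k] for k in ['fx','fy','cx','cy','extrinsics']})
cv2.imwrite('pics/w7b.png',cv2.resize(cv2.imread('pics/w7.png'),(784,588)))
"
```

```text
t 17.9 tcp jig [-82.6 -66.9] z 62.0 Fjig [-29.9  -1.1] ff 39.3 op 1.0 gap mm 85.0
px ends [107.  58.] [-51.  13.]
20.0 [165, 123, 121, 131, 224, 233, 232, 232, 230, 228, 228, 228, 225, 223, 224, 223, 221, 182, 193, 213, 198, 188, 145, 218, 175, 143, 138, 182, 203, 146, 173, 136, 213, 194, 144, 107, 171, 185, 159, 255, 255, 255, 255, 255, 255, 255, 255, 255, 255, 255, 255, 255, 255, 255, 255]
```

View pics/w7b.png

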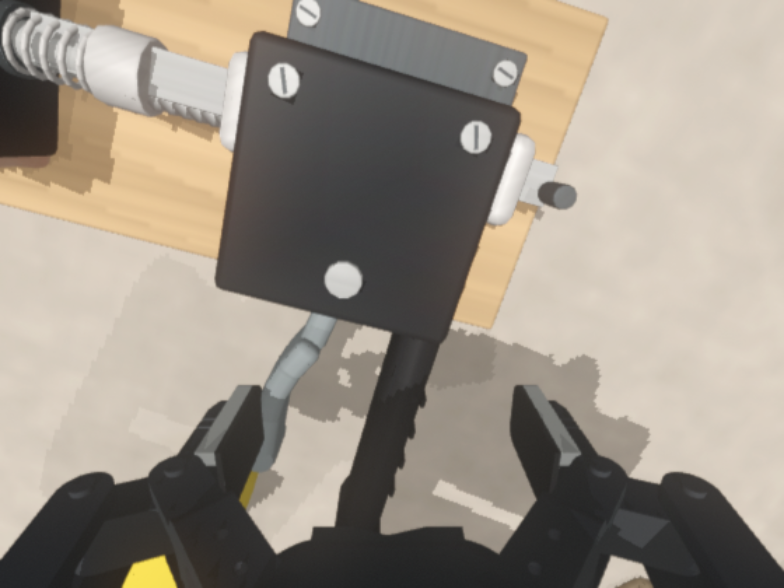

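The picture shows the left (front) pad sitting on top of the trigger's tip at (262,455) — lift off at once. Coil and cup are in view at top left.

Emit:
send_rows(
  rows="0 0 0 0 0 -40 1;0 0 0 0 0 -40 1;0 0 0 0 0 -40 1",
)

```text
time: 18.32
eef_pos: [0.5334, 0.0443, 0.0863]
tcp_rot: [0.981, 0.195, -0.001, -0.0]
contact_force: [0.2, -0.0, -0.2]
opening: 1.0
finger_force: 0.0
```

```bash
python3 -c "
from h import *
st()
d=load('jig.npz');th=np.degrees(d['th'])
w=d['t']+d['r']@[-84,-52];goto(w[0],w[1],47,th-90+15)
p=shot('wrist');n='soap';print(jp(p,343/1.4,278/1.4,.065))
"
```

```text
t 18.32 tcp jig [-87. -65.] z 86.3 Fjig [ 0.2 -0. ] ff 0.0 op 1.0 gap mm 85.0
t 18.32 pos [533.4  44.3  86.3] F [ 0.2 -0.  -0.2] ff 0.0 op 1.0
turn [-0.   0.1 -0.2] shift [  6.3 -11.8  39.3]
[-48.83558733 -38.91429951]
```

Emit:
send_rows(
  rows="0 0 0 6 -12 0 1;0 0 0 6 -12 0 1;0 0 0 6 -12 20 1;0 0 0 6 -12 38 1;0 0 0 6 -12 38 1",
)

```text
time: 19.0
eef_pos: [0.5331, 0.0588, 0.0467]
tcp_rot: [0.981, 0.196, -0.002, -0.001]
contact_force: [0.4, 0.1, -0.6]
opening: 0.998
finger_force: 0.0
```

Emit:
send_rows(
  rows="0 0 0 0 5 0 0.8;0 0 0 0 10 0 0.6;0 0 0 0 11 0 0.4;0 0 0 0 11 0 0.3;0 0 0 0 11 0 0.3;0 0 0 0 11 0 0.3",
)

```text
time: 19.75
eef_pos: [0.5381, 0.0492, 0.0495]
tcp_rot: [0.981, 0.195, -0.002, -0.001]
contact_force: [-4.4, 3.7, 3.8]
opening: 0.649
finger_force: 2.7
```

```bash
python3 -c "
from h import *
st();p=shot('wrist');coil(p,p['color'],y1=65);print(handle(p,p['color']))
"
```

```text
t 19.75 tcp jig [-81.7 -60.8] z 49.5 Fjig [-3.9  4.3] ff 2.7 op 0.649 gap mm 55.2
px ends [106.  61.] [-36.  22.]
20.0 [213, 213, 213, 213, 175, 137, 125, 125, 154, 234, 235, 234, 235, 233, 230, 231, 230, 228, 226, 226, 225, 223, 222, 155, 183, 144, 204, 211, 196, 182, 159, 224, 164, 156, 226, 255, 255, 255, 255, 255, 255, 255, 255, 255, 255]
(np.float64(-88.5), np.float64(-91.0))
```

Emit:
send_rows(
  rows="0 0 0 0 0 0 0.2;0 0 0 0 0 0 0.2",
)

```text
time: 20.05
eef_pos: [0.5379, 0.0494, 0.0496]
tcp_rot: [0.981, 0.195, -0.002, -0.002]
contact_force: [-5.4, 4.7, 4.7]
opening: 0.597
finger_force: 3.0
```

```bash
cat >> h.py <<'E'
def cup(p,img):
    o=[]
    for x in (-3,0,3):
        ys,v=prof(p,img,x,.055,20,58,1);b=v>215
        i=np.where(b)[0]
        # longest run of bright = cup
        runs=np.split(i,np.where(np.diff(i)>1)[0]+1);r=max(runs,key=len);o.append((ys[r[0]],ys[r[-1]]))
    print('cup',o)
E
python3 -c "
from h import *
st();p=shot('wrist');cup(p,p['color']);print(handle(p,p['color']))
"
```

```text
t 20.05 tcp jig [-81.9 -60.6] z 49.6 Fjig [-4.8  5.4] ff 3.0 op 0.597 gap mm 50.8
cup [(np.float64(29.5), np.float64(41.5)), (np.float64(29.5), np.float64(42.0)), (np.float64(29.5), np.float64(42.0))]
(np.float64(-88.0), np.float64(-90.5))
```

Emit:
send_rows(
  rows="0 0 0 0 0 0 0.1;0 0 0 0 0 0 0.1",
)

```text
time: 20.35
eef_pos: [0.5378, 0.0495, 0.0496]
tcp_rot: [0.981, 0.195, -0.002, -0.002]
contact_force: [-4.9, 4.8, 4.8]
opening: 0.55
finger_force: 3.2
```

```bash
python3 -c "
from h import *
st();p=shot('wrist');cup(p,p['color']);print(handle(p,p['color']))
"
```

```text
t 20.35 tcp jig [-81.9 -60.5] z 49.6 Fjig [-4.2  5.4] ff 3.2 op 0.55 gap mm 46.8
cup [(np.float64(30.0), np.float64(42.0)), (np.float64(30.5), np.float64(43.0)), (np.float64(30.0), np.float64(42.5))]
(np.float64(-87.0), np.float64(-89.5))
```

Emit:
send_rows(
  rows="0 0 0 0 0 0 0;0 0 0 0 0 0 0",
)

```text
time: 20.65
eef_pos: [0.5377, 0.0496, 0.0496]
tcp_rot: [0.981, 0.195, -0.002, -0.002]
contact_force: [-4.9, 5.6, 4.7]
opening: 0.504
finger_force: 3.6
```

```bash
python3 -c "
from h import *
st();p=shot('wrist');cup(p,p['color']);print(handle(p,p['color']))
"
```

```text
t 20.65 tcp jig [-82.  -60.3] z 49.6 Fjig [-4.1  6.2] ff 3.6 op 0.504 gap mm 42.9
cup [(np.float64(31.0), np.float64(43.0)), (np.float64(31.0), np.float64(44.0)), (np.float64(31.0), np.float64(43.5))]
(np.float64(-86.5), np.float64(-88.5))
```

Emit:
send_rows(
  rows="0 0 0 0 0 0 -0.1;0 0 0 0 0 0 -0.1",
)

```text
time: 20.95
eef_pos: [0.5378, 0.0491, 0.0498]
tcp_rot: [0.981, 0.196, -0.002, -0.001]
contact_force: [-5.3, 3.1, 5.5]
opening: 0.453
finger_force: 7.2
```

```bash
python3 -c "
from h import *
st();p=shot('wrist');cup(p,p['color']);print(handle(p,p['color']))
"
```

```text
t 20.95 tcp jig [-82.  -60.9] z 49.8 Fjig [-4.9  3.7] ff 7.2 op 0.453 gap mm 38.5
cup [(np.float64(32.0), np.float64(44.0)), (np.float64(32.0), np.float64(45.0)), (np.float64(32.0), np.float64(44.5))]
(np.float64(-86.5), np.float64(-87.5))
```

Emit:
send_rows(
  rows="0 0 0 0 -6 0 1;0 0 0 0 -11 0 1;0 0 0 0 -11 0 1;0 0 0 0 -11 -30 1;0 0 0 0 -40 -60 1;0 0 0 0 -80 -60 1;0 0 0 0 -80 -60 1;0 0 0 0 -80 -60 1",
)

```text
time: 22.0
eef_pos: [0.5086, 0.1221, 0.1089]
tcp_rot: [0.981, 0.196, 0.0, 0.0]
contact_force: [-0.3, -0.3, 0.1]
opening: 1.001
finger_force: 0.0
```

```bash
python3 -c "
from h import *
st();p=shot('wrist','w8.png');coil(p,p['color'],y0=20,y1=85);cup(p,p['color'])
np.savez('w8.npz',**{k:p[k] for k in ['fx','fy','cx','cy','extrinsics']})
im=p['color'][:,:,::-1]
d=load('jig.npz')
# rectified view of the plane z=55: jig y horizontally 20..140 (left=140), x 50..-50, 6 px/mm
ys=np.arange(140,10,-1/6);xs=np.arange(50,-50,-1/6)
P=np.array([[pxj(p,x,y,.055) for y in ys[::30]] for x in xs[::30]],np.float32)
M=cv2.resize(P,(len(ys),len(xs)))
h,_=cv2.findHomography(np.array([[(140-y)*6,(50-x)*6] for x in xs[::30] for y in ys[::30]]),P.reshape(-1,2))
o=cv2.warpPerspective(im,h,(780,600),flags=cv2.WARP_INVERSE_MAP|cv2.INTER_CUBIC)
cv2.imwrite('pics/w8b.png',o)
"
```

```text
t 22.0 tcp jig [-101.2   15.3] z 108.9 Fjig [-0.4 -0.2] ff 0.0 op 1.001 gap mm 85.1
px ends [319.  79.] [194.  42.]
20.0 [212, 212, 212, 212, 213, 213, 213, 213, 213, 213, 199, 170, 185, 217, 219, 219, 218, 217, 218, 218, 217, 216, 217, 217, 215, 204, 163, 142, 182, 194, 186, 189, 173, 201, 188, 189, 152, 169, 199, 187, 153, 140, 188, 123, 84, 81, 62, 57, 58, 62, 66, 70, 71, 71, 69, 81, 129, 157, 177, 191, 201, 206, 206, 207, 207]Traceback (most recent call last):
  File "<string>", line 3, in <module>
    st();p=shot('wrist','w8.png');coil(p,p['color'],y0=20,y1=85);cup(p,p['color'])
                                                                 ~~~^^^^^^^^^^^^^^
  File "h.py", line 51, in cup
    runs=np.split(i,np.where(np.diff(i)>1)[0]+1);r=max(runs,key=len);o.append((ys[r[0]],ys[r[-1]]))
                                                                                  ~^^^
IndexError: index 0 is out of bounds for axis 0 with size 0
```

```bash
cat >> h.py <<'E'
def edges(p,img,thr_cup=None):
    # cup far edge (last long bright run) and pad back edge (start of sustained dark), z=55
    out=[]
    for x in (-3,-1,1,3):
        ys,v=prof(p,img,x,.055,20,90,1)
        k=np.convolve(v<110,np.ones(9),'same')>=8
        pad=ys[np.where(k&(ys>50))[0][0]]-2
        out.append(pad)
    return np.median(out)
E
python3 -c "
from h import *
for n in ['w5','w6','w8']:
    p=load(n+'.npz');im=cv2.imread('pics/'+n+'.png')[:,:,::-1].copy();print(n);coil(p,im,y0=15,y1=85)
p=load('w8.npz');im=cv2.imread('pics/w8.png')
# gap stop-soap: rectify at z=72
h,_=cv2.findHomography(np.array([[(140-y)*6,(50-x)*6] for x in (-50,50) for y in (20,140)],float),np.array([pxj(p,x,y,.072) for x in (-50,50) for y in (20,140)]))
cv2.imwrite('pics/w8b.png',cv2.warpPerspective(im,h,(780,600),flags=cv2.WARP_INVERSE_MAP|cv2.INTER_CUBIC))
"
```

```text
w5
px ends [287. 101.] [187. 102.]
15.0 [207, 206, 205, 204, 204, 203, 199, 174, 172, 182, 186, 174, 177, 164, 191, 180, 177, 150, 160, 191, 178, 156, 147, 184, 182, 175, 173, 162, 150, 95, 79, 70, 55, 53, 58, 61, 64, 65, 63, 61, 69, 92, 100, 100, 100, 104, 117, 145, 167, 183, 192, 197, 197, 198, 198, 199, 199, 200, 201, 202, 202, 203, 204, 204, 204, 204, 203, 203, 203, 202]
w6
px ends [390. 102.] [276. 102.]
15.0 [183, 183, 183, 184, 184, 183, 184, 183, 183, 176, 188, 195, 196, 196, 195, 195, 194, 194, 193, 193, 193, 192, 190, 160, 126, 145, 179, 165, 164, 167, 174, 177, 165, 169, 164, 178, 170, 169, 156, 157, 180, 165, 167, 165, 164, 108, 70, 59, 60, 63, 68, 67, 63, 75, 132, 162, 177, 186, 189, 189, 190, 191, 191, 192, 193, 194, 195, 195, 196, 197]Traceback (most recent call last):
  File "<string>", line 4, in <module>
    p=load(n+'.npz');im=cv2.imread('pics/'+n+'.png')[:,:,::-1].copy();print(n);coil(p,im,y0=15,y1=85)
  File "h.py", line 24, in load
    def load(f): return dict(np.load(f))
                             ~~~~~~~^^^
    fid = stack.enter_context(open(os.fspath(file), "rb"))
                              ~~~~^^^^^^^^^^^^^^^^^^^^^^^
FileNotFoundError: [Errno 2] No such file or directory: 'w8.npz'
```

```bash
python3 -c "
from h import *
p=shot('wrist','w8.png')
np.savez('w8.npz',**{k:p[k] for k in ['fx','fy','cx','cy','extrinsics']})
coil(p,p['color'],x=1,y0=25,y1=75);coil(p,p['color'],x=-3,y0=25,y1=75)
im=p['color'][:,:,::-1].copy()
h,_=cv2.findHomography(np.array([[(140-y)*6,(50-x)*6] for x in (-50,50) for y in (20,140)],float),np.array([pxj(p,x,y,.072) for x in (-50,50) for y in (20,140)]))
cv2.imwrite('pics/w8b.png',cv2.warpPerspective(im,h,(780,600),flags=cv2.WARP_INVERSE_MAP|cv2.INTER_CUBIC))
"
```

```text
px ends [310.  72.] [214.  44.]
25.0 [212, 212, 212, 212, 212, 205, 187, 179, 216, 217, 217, 219, 218, 217, 218, 219, 218, 217, 217, 219, 213, 179, 160, 189, 201, 200, 191, 178, 208, 198, 189, 161, 177, 206, 196, 167, 148, 192, 125, 83, 82, 66, 56, 58, 62, 66, 70, 71, 71, 70]
px ends [308.  80.] [212.  52.]
25.0 [185, 196, 196, 191, 185, 179, 142, 168, 211, 213, 213, 212, 212, 212, 211, 210, 209, 210, 208, 207, 201, 153, 130, 156, 194, 171, 171, 162, 186, 188, 174, 150, 145, 196, 176, 153, 128, 161, 118, 82, 80, 62, 57, 57, 62, 66, 70, 72, 71, 70]
```

View pics/w8b.png

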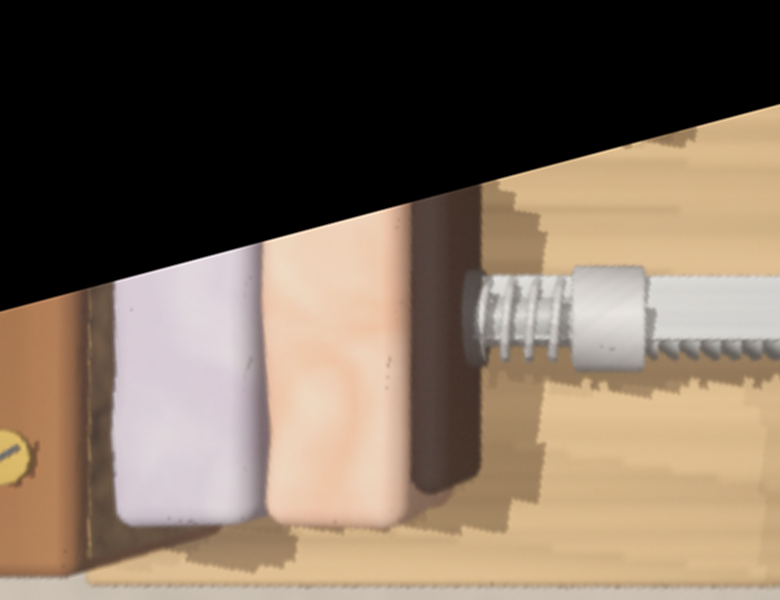

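The last view shows both bars touching each other and the pad, with the purple bar up against the stop (stop top edge px 85 is 6 mm higher than the bar top); coil from 480 to 572 is about 4 mm shortened. Now the final squeeze.

Emit:
send_rows(
  rows="0 0 0 0 40 0 1;0 0 0 0 69 0 1;0 0 0 0 69 0 1;0 0 0 0 69 20 1;0 0 0 0 69 50 1;0 0 0 0 69 60 1;0 0 0 0 69 60 1",
)

```text
time: 22.98
eef_pos: [0.5343, 0.0588, 0.0483]
tcp_rot: [0.981, 0.196, -0.001, -0.0]
contact_force: [0.4, -0.3, 0.9]
opening: 0.997
finger_force: 0.0
```

```bash
cat >> h.py <<'E'
def cup2(p,img):
    r=[]
    for x in (-3,-1,1,3):
        d=0
        ys,v=prof(p,img,x,.055,24,60,1); b=(v>0.93*np.percentile(v[v<250],90))&(v<250)
        i=np.where(b)[0]; rr=max(np.split(i,np.where(np.diff(i)>1)[0]+1),key=len); r.append((ys[rr[0]],ys[rr[-1]]))
    print('cup',np.array(r).tolist(),np.mean(r,0))
E
python3 -c "
from h import *
st();p=shot('wrist');cup2(p,p['color']);coil(p,p['color'],y0=24,y1=60)
p=load('w8.npz');cup2(p,cv2.imread('pics/w8.png')[:,:,::-1].copy())
"
```

```text
t 22.98 tcp jig [-84.2 -50.7] z 48.3 Fjig [ 0.3 -0.4] ff 0.0 op 0.997 gap mm 84.7
cup [[31.5, 44.0], [32.0, 44.5], [32.0, 44.5], [31.5, 44.0]] [31.75 44.25]
px ends [123.  58.] [ 9. 26.]
24.0 [213, 213, 210, 168, 154, 125, 125, 151, 234, 236, 235, 235, 233, 232, 231, 231, 229, 226, 226, 226, 223, 194, 172, 224, 205, 195, 150, 207, 197, 152, 155, 162, 223, 154, 128, 115]
cup [[32.5, 45.0], [32.5, 45.0], [32.5, 45.0], [32.5, 45.0]] [32.5 45. ]
```

Emit:
send_rows(
  rows="0 0 0 0 5 0 0.8;0 0 0 0 10 0 0.6;0 0 0 0 12 0 0.5;0 0 0 0 12 0 0.4;0 0 0 0 12 0 0.4",
)

```text
time: 23.65
eef_pos: [0.538, 0.0492, 0.0497]
tcp_rot: [0.981, 0.195, -0.002, -0.002]
contact_force: [-5.8, 6.4, 5.5]
opening: 0.702
finger_force: 4.0
```

```bash
python3 -c "
from h import *
st();p=shot('wrist');cup2(p,p['color'])
"
```

```text
t 23.65 tcp jig [-81.8 -60.8] z 49.7 Fjig [-4.9  7.1] ff 4.0 op 0.702 gap mm 59.6
cup [[35.0, 47.5], [35.5, 48.0], [35.5, 48.0], [35.0, 47.5]] [35.25 47.75]
```

Emit:
send_rows(
  rows="0 0 0 0 0 0 0.3;0 0 0 0 0 0 0.3",
)

```text
time: 23.95
eef_pos: [0.5378, 0.0494, 0.0498]
tcp_rot: [0.981, 0.195, -0.002, -0.003]
contact_force: [-5.8, 7.2, 6.5]
opening: 0.653
finger_force: 4.4
```

```bash
python3 -c "
from h import *
st();p=shot('wrist');cup2(p,p['color'])
"
```

```text
t 23.95 tcp jig [-81.9 -60.6] z 49.8 Fjig [-4.7  7.9] ff 4.4 op 0.653 gap mm 55.5
cup [[36.0, 48.0], [36.0, 48.5], [36.0, 48.5], [35.5, 48.0]] [35.875 48.25 ]
```

Emit:
send_rows(
  rows="0 0 0 0 -0.9 0 0.26;0 0 0 0 -1.8 0 0.22;0 0 0 0 -2.6 0 0.18;0 0 0 0 -3.5 0 0.14;0 0 0 0 -3.5 0 0.14",
)

```text
time: 24.62
eef_pos: [0.5371, 0.0524, 0.0501]
tcp_rot: [0.981, 0.195, -0.001, -0.002]
contact_force: [-5.8, 6.0, 6.0]
opening: 0.572
finger_force: 4.0
```

```bash
python3 -c "
from h import *
st();p=shot('wrist');cup2(p,p['color'])
"
```

```text
t 24.62 tcp jig [-82.2 -57.5] z 50.1 Fjig [-5.   6.7] ff 4.0 op 0.572 gap mm 48.7
cup [[36.0, 48.5], [36.5, 49.0], [36.5, 49.0], [36.0, 48.5]] [36.25 48.75]
```

Emit:
send_rows(
  rows="0 0 0 0 -0.8 0 0.14;0 0 0 0 -1.6 0 0.14;0 0 0 0 -1.6 0 0.14",
)

```text
time: 25.05
eef_pos: [0.5371, 0.0535, 0.0501]
tcp_rot: [0.981, 0.195, -0.001, -0.002]
contact_force: [-3.0, 5.4, 5.0]
opening: 0.569
finger_force: 3.2
```

```bash
python3 -c "
from h import *
st();p=shot('wrist');cup2(p,p['color'])
"
```

```text
t 25.05 tcp jig [-82.1 -56.4] z 50.1 Fjig [-2.3  5.7] ff 3.2 op 0.569 gap mm 48.4
cup [[36.0, 48.0], [36.0, 48.5], [36.0, 48.5], [36.0, 48.0]] [36.   48.25]
```

Emit:
send_rows(
  rows="0 0 0 0 -0.6 0 0.13;0 0 0 0 -0.9 0 0.12;0 0 0 0 -0.9 0 0.12;0 0 0 0 -0.9 0 0.12",
)

```text
time: 25.6
eef_pos: [0.5371, 0.0535, 0.0502]
tcp_rot: [0.981, 0.195, -0.0, -0.001]
contact_force: [-3.7, 2.8, 6.0]
opening: 0.558
finger_force: 5.6
```

```bash
python3 -c "
from h import *
st();p=shot('wrist');cup2(p,p['color'])
"
```

```text
t 25.6 tcp jig [-82.1 -56.4] z 50.2 Fjig [-3.3  3.3] ff 5.6 op 0.558 gap mm 47.5
cup [[36.0, 48.0], [36.0, 48.5], [36.0, 48.5], [36.0, 48.5]] [36.    48.375]
```

```bash
python3 -c "
from h import *
print(ctrl.sign_off())"
```

```text
the job is handed in; nothing more can be done
None
```

I handed the job in with the trigger still held: the timer was cleared, set to one minute and started, both bars are against the stop, and I estimate the spring is about 8 mm short. One slip: before the fifth squeeze a finger came down on top of the trigger (76 N at the wrist); I lifted it off at once, but if that counts as pressing it exceeds the 40 N limit.

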